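# Unclip the autosampler carousel with a hooked pick

### The arm

A 6-joint arm with a two-finger parallel gripper is mounted at the origin on the work surface. World frame = base frame: x ahead of the robot, y to its left, z up, the work surface at z = 0. Lengths are in m, angles in rad, forces in N, time in s.
With the tool pointing down it reaches from about 0.35 to 0.975 m from the base axis. Payload 4.9 kg.
Tool frame: the origin (TCP) lies on the centre line of the jaws, within the pads' length; the fingertips stand 22 mm ahead of it and the grasp point (between the pads) lies 3 mm ahead of it (manip.tcp_to_tips is the distance from the TCP to the fingertips, in m); z points along the fingers, x is the direction in which the jaws open and shut, and the axes are right-handed (so a half turn about z gives the same grasp; the last joint's range is limited). The gripper opens to 85 mm and grips with 20 to 120 N. Pads are 22 mm wide; open, the fingers measure 114 mm over their backs; the gripper's body (76 mm by 85 mm) begins 54 mm behind the grasp point. The pads swing forward as they close: fully open they stand 13 mm farther back than shut.
Start: joints at [1.076, 0.053, 1.613, -0, 1.476, -0.119], TCP at [0.229, 0.581, 0.253] pointing down, gripper open.
Joint ranges: [-3.01, 3.01], [-1.01, 2.22], [0.06, 2.58], [-1.02, 4.17], [0.09, 2.62], [-3.14, 3.14]. Speed limits (rad/s): [2.57, 2.57, 3.14, 3.14, 3.14, 3.14].

### API

Orientations are given as a unit quaternion [w, x, y, z].
In Python, from plant import manip gives the robot as it stands.
- The arm moves only by the shell command python3 -m pendant 'ROWS'. ROWS is a JSON object of lists of equal length, an entry for each row: "linear": the shift along the tool's x, y, z in cm, a list of three; "rotation": the turn, a rotation vector about the tool's x, y, z in degrees, a list of three; "grip": the closure, from 0 (fully open) to 1 (shut). A call has exactly 10 rows; each row is the pose to reach, as a shift and turn from the pose commanded when the call began, along the tool's axes at that moment; what a row does not reach only later rows make up. A row lasts 1/12 s, in which the tool goes at most 41.7 mm and 7.16 degrees, less where a joint would pass 70% of its speed; a pose out of reach is approached as far as the arm can. A call with a gripper value outside its range is refused whole. The fingers move at their own pace and stop on an object; the grip force is fixed at half the most. Time passes only in rows, so rows that repeat a pose let the fingers close, or fill a call up. It gives the time, the measured TCP pose, the force and the opening at its end, in the units of the state.
- manip.state(): the state, without advancing time (a new reading comes with each control period).
- manip.grab_frame(name): name is "scene" or "top"; returns the picture (420x560x3 uint8, red, green, blue); there is no depth.
- manip.calibration(name): a dict with "fx", "fy", "cx", "cy" (pixels), "k1" (the pictures are not rectified: a ray, as slopes to the right and down, at radius r is drawn at 1 + k1 r^2 times it, then the intrinsics apply), "cam_to_world" (4x4, takes a point from camera to world coordinates). Camera axes: x right, y up, looking along -z (the intrinsics and any distortion apply to the point x, -y, -z); pixel columns grow to the right and rows downward; lengths in m; the calibration is good to about 2 mm. A picture is of the moment at which its call begins. calibration takes no time and is no camera call.
- manip.job_done(): hands the job in, once; it reports no verdict.
The state is a dict: "time": time; "joint_pos": joint angles; "joint_vel": joint speeds; "joint_efforts": joint torques, N m; "tool_pos": TCP position; "tool_rot": TCP orientation; "contact_force": force on the tool from outside, world axes, zero at the start; "ft_torque": the same for the moment, N m; "gripper_width": opening from 0.0 (shut) to 1.0 (fully open).
Only numpy, scipy, OpenCV 4.12 (cv2) and the standard library are available. Lean on these libraries where they do the work, as an engineer would, in place of code of your own. Each camera call takes 0.05 s, during which the arm holds its last target. There are 200 camera calls.

### The job

The emptied sample carousel has to come off for washing: with the orange-handled hooked pick, not your fingers, pull the bronze E-shaped spring ring out of the groove in the autosampler's drive spindle. Do not lean on the hub plate with the hook; ease the ring out past the point where it gives until it is just clear of the spindle, and stop there, leaving it lying flat on the hub plate. Then set the ring flat in the steel parts dish with your fingers, not dropping it, and put the pick back in its lane on the rest, leaving all the other things where they are.

Things in the scene. Friction and masses are not known exactly. Their poses are not given: they have to be found in the camera images.
- autosampler: Low pale housing, fixed, 340 x 280 mm, with a white 260 mm sample carousel whose flat top is 100 mm above the bench; origin on the bench under the carousel's centre, x to the rear. Nothing of it turns. A probe column and its arm, 187 mm tall, stand on the rear bay 155 to 181 mm from the centre along x.
- spindle (a point): Axis of the vertical drive spindle, at the top face of the round aluminium hub plate (136 mm diameter, 25 mm above the carousel, 125 mm above the bench). From the plate the spindle has a groove, 27 mm diameter and 7 mm high, then a head, 32 mm diameter and 7 mm high (top 14 mm above the plate).
- clip_center (a point): Centre of the bronze E-shaped spring ring, 60 mm outside diameter, 4.5 mm thick (this point is half-way up), 60 g, lying on the hub plate in the groove. z up; x points from the centre to the middle of the closed back (bridge, 23 to 30 mm out); the mouth faces -x, so it comes off along its +x. Free of the spindle it can be gripped across its 60 mm along y.
- clip_window (a point): Middle of the window for the hook, half-way up the ring, 19.5 mm from its centre along its x: the gap between the spindle head and the bridge, 7 mm along x, 18 mm across y, open down to the plate. Pulled along +x, the sprung prongs resist with a peak of about 8 to 18 N after some 10 mm, then give; beyond 18 mm the ring slides freely, beyond 27 mm it is clear of the head.
- pick_grip (a point): Point to grip on the hooked pick: on the axis of its orange handle (90 x 16 wide x 18 mm high), 15 mm ahead of the middle; x along the pick to the hook, z up, hook hanging down. The 5 mm shaft telescopes and is left drawn out by differing amounts (held by 50 N of friction): the hook's tip is 87 to 107 mm ahead of this point, 22 mm below the axis. 90 g. Starts level, axis 42 mm above the bench.
- pick: The same pick, origin at the middle of its handle; axes as above. The hook is a round 4 mm bar, bent down 22 mm from the shaft's end with a rounded tip and raked 1 mm back towards the handle. How far it is drawn out is not measured: see it, or feel for it, for example by moving the tip in over the ring, above it, until it meets the side of the spindle's head.
- rest_seat (a point): Where the pick's grip point lies when it is home in its lane, 42 mm above the bench; x towards the hook. The fixed rest is a 6 mm plate, 150 x 110 mm, with blue notched supports 8 mm thick: under the handle 51 mm behind this point (notch 22 mm wide) and under the shaft 51 mm ahead (notch 14 mm), notch sides 9 mm high. A spatula lies in the other lane, 60 mm towards -y.
- dish_in (a point): Centre of the inner floor of the steel parts dish: 200 (x) x 130 mm (y), walls 4 mm thick, rim 20 mm above the bench, fixed, floor 4 mm up. A black knob, 42 mm diameter, 28 mm high, stands in it 65 mm from the centre along +x; the rest of the dish is free (middle of the free part 30 mm from the centre along -x).
Things that resemble listed ones, but are neither listed nor needed, are in the scene too. Of the things shaped like the pick, the orange one is meant.

How it is judged:
On the way, in this order (a step that is already met when the one before it is completed fails the run):
1. the pick is taken off its rest (distance between pick_grip and rest_seat above 0.05 m), for 0.1 s.
2. the ring has been pulled out of the groove and lies flat and still on the hub plate, its centre 27 to 58 mm from the spindle's axis, with no finger on it (horizontal distance between clip_center and spindle between 0.027 and 0.058 m and z of clip_center in the frame of spindle below 0.008 m and angle between clip_center's own z axis and vertical below 0.15 rad and linear speed of clip below 0.03 m/s and contact force between the fingers and clip below 0.2 N), for 0.2 s.
At the end, for the whole second after the job is handed in: The ring lies flat (within 0.15 rad) and at rest on the floor of the parts dish; the pick lies at rest in its own lane of the rest, hook down, its grip point within 15 mm of the seat and its axis within 0.12 rad of the lane (x of clip_center in the frame of dish_in between -0.075 and 0.075 m and y of clip_center in the frame of dish_in between -0.045 and 0.045 m and z of clip_center in the frame of dish_in below 0.008 m and angle between clip_center's own z axis and vertical below 0.15 rad and linear speed of each of clip, pick below 0.02 m/s and distance between pick_grip and rest_seat below 0.015 m and angle between the x axis of pick_grip and the x axis of rest_seat, either way round below 0.12 rad and angle between pick_grip's own z axis and vertical below 0.2 rad); the robot touches nothing.
It fails at once if a finger touches the ring while it is still on the spindle (contact force between the fingers and clip above 0.5 N and horizontal distance between clip_center and spindle below 0.027 m).
It fails at once if the pick bears on the autosampler with more than 25 N (contact force between pick and autosampler above 25 N).
It fails at once if the ring flies or falls free (faster than 0.8 m/s, out of the fingers) (linear speed of clip above 0.8 m/s and contact force between the fingers and clip below 0.2 N).
It fails at once if a bystander (cylinder, flask, wash bottle, spatula, knob in the dish) is moved by more than 20 mm (distance of any of cylinder_blue, cylinder_orange, cylinder_green, flask_a, flask_b, wash_bottle, spatula, cover_knob from where it was at the start of the episode above 0.02 m).
It also fails if it takes over 67 s, if anything falls off the work surface, if the arm or the gripper's body presses on something with over 40 N, if the wrist force passes 120 N, or if a joint passes its speed limit or range.

## Working session

There is one attempt and no reset: what is moved stays moved. The work goes in short steps, Python scripts to look and compute and a shell command to move; the robot and the scene stay as the last step left them, time stands still between calls to the robot, and variables do not carry over. Pictures are saved under pics/ and viewed, about 8 in all and at most 12, crops included, and the job is handed in when it is done.

```bash
ls; mkdir -p pics; cat > h.py <<'E'
import numpy as np, cv2
from plant import manip
def K(n):
    c=manip.calibration(n); return c
def project(n,P):
    c=K(n); T=np.linalg.inv(np.array(c["cam_to_world"])); P=np.atleast_2d(P)
    p=P@T[:3,:3].T+T[:3,3]; u=p[:,0]/-p[:,2]; v=-p[:,1]/-p[:,2]; s=1+c["k1"]*(u*u+v*v)
    return np.c_[c["fx"]*u*s+c["cx"],c["fy"]*v*s+c["cy"]]
def ray(n,px):
    c=K(n); px=np.atleast_2d(np.array(px,float)); d=np.c_[(px[:,0]-c["cx"])/c["fx"],(px[:,1]-c["cy"])/c["fy"]]
    x=d.copy()
    for _ in range(20): x=d/(1+c["k1"]*(x**2).sum(1,keepdims=True))
    T=np.array(c["cam_to_world"]); r=np.c_[x[:,0],-x[:,1],-np.ones(len(x))]@T[:3,:3].T
    return T[:3,3],r/np.linalg.norm(r,axis=1,keepdims=True)
def atz(n,px,z):
    o,r=ray(n,px); return o+r*((z-o[2])/r[:,2])[:,None]
def tri(a,pa,b,pb):
    oa,ra=ray(a,pa);ob,rb=ray(b,pb);out=[]
    for x,y in zip(ra,rb):
        A=np.c_[x,-y]; t=np.linalg.lstsq(A,ob-oa,rcond=None)[0]; p=oa+x*t[0];q=ob+y*t[1]
        out.append(np.r_[(p+q)/2,np.linalg.norm(p-q)])
    return np.array(out)
E
python3 - <<'E'
from h import *
for n in("scene","top"):
    im=manip.grab_frame(n); cv2.imwrite(f"pics/{n}0.png",im[:,:,::-1]); c=K(n); print(n,c["fx"],c["k1"],np.round(c["cam_to_world"],3).tolist())
print(manip.state())
E
```

```text
pics
scene 533.3917883874763 -0.08830962367908264 [[0.392, -0.773, 0.499, 1.033], [0.92, 0.331, -0.21, -0.23], [-0.002, 0.541, 0.841, 1.056], [0.0, 0.0, 0.0, 1.0]]
top 539.8893889121122 -0.040876809271238 [[-0.017, 0.99, -0.139, 0.292], [-1.0, -0.015, 0.012, 0.036], [0.01, 0.139, 0.99, 1.357], [0.0, 0.0, 0.0, 1.0]]
{'time': 0.1, 'joint_pos': array([ 1.07600137e+00,  5.33263827e-02,  1.61415857e+00,  3.38391156e-05,
        1.47603683e+00, -1.18948804e-01]), 'joint_vel': array([-0.00222375,  0.00015636, -0.00338159,  0.0009658 , -0.00109274,
       -0.00019359]), 'joint_efforts': array([-1.68550775e-05, -3.94905674e+01, -3.71362066e+01, -1.49927091e-04,
        3.99036478e-03, -8.87068392e-07]), 'tool_pos': array([0.22911986, 0.58091733, 0.25216278]), 'tool_rot': array([ 4.29203096e-04,  8.26759181e-01,  5.62555177e-01, -8.63972565e-04]), 'contact_force': array([-0.53646605,  0.40872877, -0.05602316]), 'ft_torque': array([-0.00112581, -0.02383734,  0.04852435]), 'gripper_width': 0.9984597015064417}
```

View pics/scene0.png

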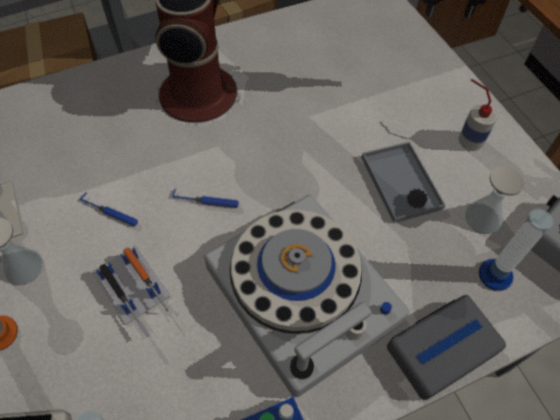

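View pics/top0.png

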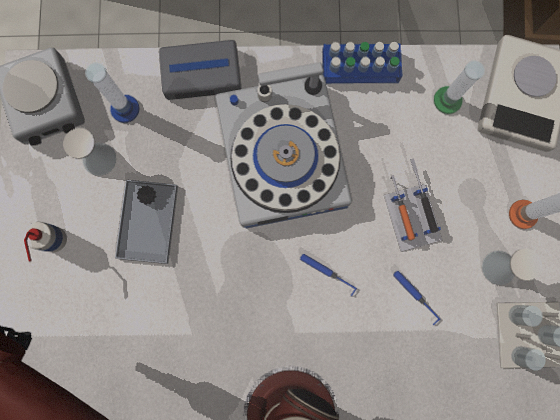

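The scene picture shows the orange pick at about (137,264), the ring at (296,257) and the dish at (402,182). In the top picture they are at (405,220), (286,152) and (147,222).

Lookalikes for the pick, in top pixels: blue hooked picks at (328,272) and (415,297), and a dark spatula at (428,210). The orange-handled one at (405,220) is the one I want, and I'll check it in a close crop.

```bash
python3 - <<'E'
import cv2,numpy as np
t=cv2.imread("pics/top0.png");s=cv2.imread("pics/scene0.png")
def c(i,x,y,w,h,W,H):
    o=cv2.resize(i[y:y+h,x:x+w],(W,H),interpolation=cv2.INTER_CUBIC); 
    cv2.putText(o,f"{x},{y} x{W/w:.1f}",(3,12),0,.4,(0,0,255),1); return o
a=np.hstack([c(t,370,140,80,120,400,600)[:600],np.vstack([c(t,256,127,60,45,400,300),c(s,262,230,70,52,400,300)])])
cv2.imwrite("pics/c1.png",a)
cv2.imwrite("pics/c2.png",np.hstack([c(s,85,230,100,120,500,600),np.vstack([c(t,110,170,75,100,300,400),c(s,355,135,90,60,300,200)])]))
E
```

```text
(no output)
```

View pics/c1.png

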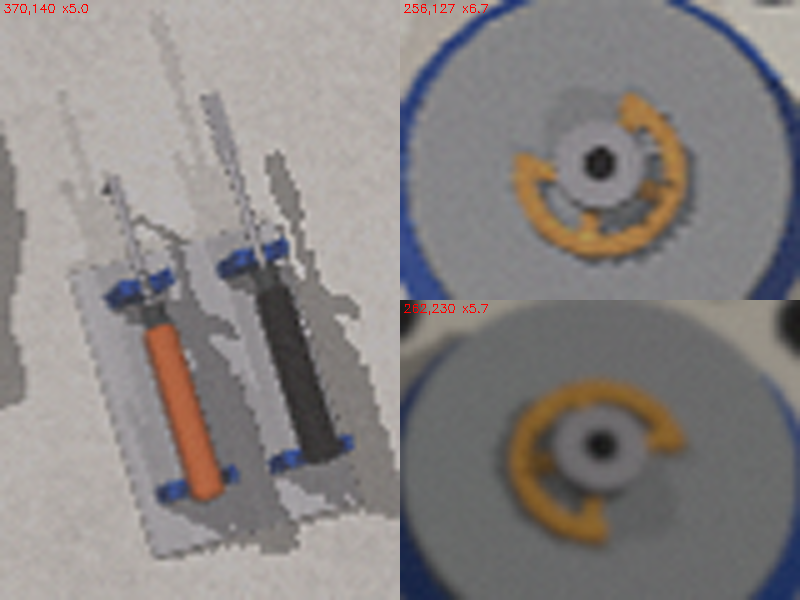

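View pics/c2.png

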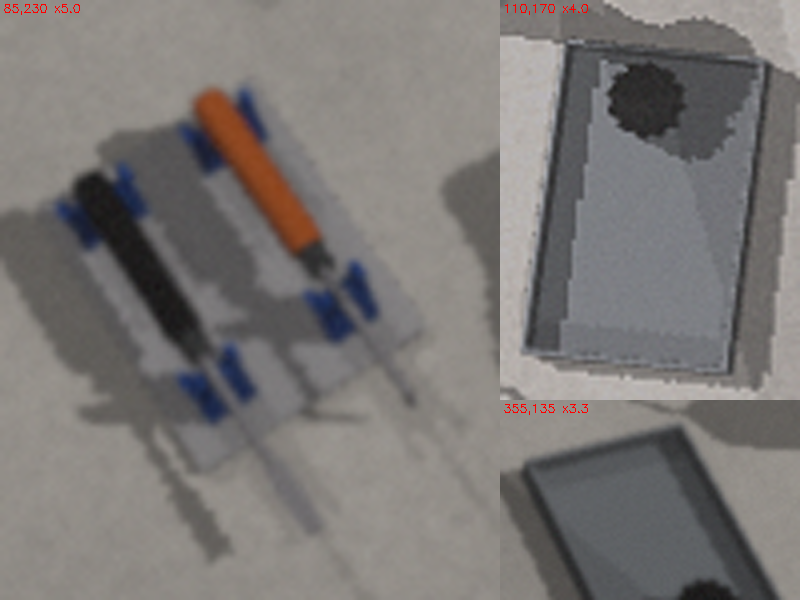

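```bash
cat > m.py <<'E'
from h import *
import sys
def masks(im):
    h=cv2.cvtColor(im,cv2.COLOR_BGR2HSV); return h
def handle(n,im,box):
    x,y,w,hh=box; h=cv2.cvtColor(im,cv2.COLOR_BGR2HSV)[y:y+hh,x:x+w]
    m=((h[...,0]<14)&(h[...,1]>130)&(h[...,2]>60)).astype(np.uint8)
    k,l,st,_=cv2.connectedComponentsWithStats(m); i=1+np.argmax(st[1:,4])
    p=np.argwhere(l==i)[:,::-1]+[x,y]; c=p.mean(0); v=np.linalg.svd(p-c,full_matrices=False)[2][0]
    t=(p-c)@v; return c,v,t.min(),t.max(),len(p)
def ring(n,im,box,z=0.1295):
    x,y,w,hh=box; h=cv2.cvtColor(im,cv2.COLOR_BGR2HSV)[y:y+hh,x:x+w]
    m=((h[...,0]>8)&(h[...,0]<24)&(h[...,1]>110)&(h[...,2]>90)).astype(np.uint8)
    p=np.argwhere(m)[:,::-1]+[x,y]; P=atz(n,p,z)[:,:2]
    from scipy.optimize import minimize
    # area-based fit with annulus 30 outer /23 inner with unknown mouth
    def cost(q):
        r=np.hypot(*(P-q).T); return np.sum(np.clip(r-0.030,0,None)**2*4+np.clip(0.0225-r,0,None)**2)
    q=minimize(cost,P.mean(0),method="Nelder-Mead",options=dict(xatol=1e-5,fatol=1e-12)).x
    d=P-q; a=np.arctan2(d[:,1],d[:,0]); r=np.hypot(*d.T); k=(r>0.022)
    s=np.sort(a[k]); g=np.diff(np.r_[s,s[0]+2*np.pi]); i=g.argmax(); mid=s[i]+g[i]/2+np.pi
    return q,np.degrees((mid+np.pi)%(2*np.pi)-np.pi),np.degrees(g[i]),len(p),r.max()
E
python3 - <<'E'
from m import *
t=cv2.imread("pics/top0.png");s=cv2.imread("pics/scene0.png")
H={}
for n,im,b in(("top",t,(385,180,40,80)),("scene",s,(115,240,45,50))):
    c,v,a,d,k=handle(n,im,b)
    if (v[1]<0)==(n=="scene"): v,a,d=-v,-d,-a
    # orient toward hook: top -> up(v1<0), scene -> down(v1>0)
    H[n]=np.array([c+v*a,c,c+v*d]); print(n,H[n].round(1).tolist(),k)
print(tri("top",H["top"],"scene",H["scene"]).round(4))
for n in H:print(n,atz(n,H[n],0.042).round(4).tolist())
print("hook bend",tri("top",[[392.6,175.8]],"scene",[[166.8,310.6]]).round(4),atz("top",[[392.6,175.8]],.042),atz("scene",[[166.8,310.6]],.02))
hs={"top":[256+599/6.67-.5,127+163/6.67-.5],"scene":[262+600/5.714-.5,230+445/5.77-.5]}
print("spindle",tri("top",[hs["top"]],"scene",[hs["scene"]]).round(4),[atz(n,[hs[n]],.139).round(4).tolist() for n in hs])
print(ring("top",t,(262,132,45,40)));print(ring("scene",s,(270,240,50,40)))
# dish inner corners top rim from crop
ct=np.array([[568,42],[768,62],[730,372],[525,350]])*1.; ct[:,0]-=500; ct=ct/4+[110,170]
print("dish rim",atz("top",ct,0.02).round(4).tolist(), atz("top",ct,0.02).mean(0))
cs=np.array([[361,152],[407,143.5],[443,210],[397,222]])
print("dish scene",atz("scene",cs,0.02).round(4).tolist(),tri("top",ct[[3,2,1,0]],"scene",cs).round(4).tolist())
E
```

```text
top [[411.5, 238.8], [406.5, 221.9], [401.4, 204.9]] 205
scene [[125.3, 248.8], [135.7, 263.7], [146.1, 278.6]] 242
[[ 0.4196 -0.3033  0.0461  0.0034]
 [ 0.4619 -0.2927  0.0444  0.0023]
 [ 0.5044 -0.2819  0.0457  0.0025]]
top [[0.4203, -0.3026, 0.042], [0.4625, -0.2922, 0.042], [0.5053, -0.2816, 0.042]]
scene [[0.4165, -0.3052, 0.042], [0.4601, -0.294, 0.042], [0.502, -0.2833, 0.042]]
hook bend [[ 0.5816 -0.2652  0.0309  0.0008]] [[ 0.57911394 -0.26306697  0.042     ]] [[ 0.57699114 -0.26524118  0.02      ]]
spindle [[ 0.6947 -0.0332  0.1696  0.2549]] [[[0.6184, -0.1333, 0.139]], [[0.7655, 0.0769, 0.139]]]
(array([0.62032651, 0.00574803]), np.float64(-152.1285787567495), np.float64(100.54566307248902), 171, np.float64(0.03072694596908676))
(array([0.61748818, 0.00338318]), np.float64(-152.49647717998215), np.float64(95.11540653584831), 238, np.float64(0.03103733691129188))
dish rim [[0.5817, 0.4045, 0.02], [0.5668, 0.2778, 0.02], [0.3721, 0.2995, 0.02], [0.3875, 0.4268, 0.02]] [0.47705007 0.35215229 0.02      ]
dish scene [[0.3688, 0.2998, 0.02], [0.3902, 0.4199, 0.02], [0.5934, 0.3941, 0.02], [0.5789, 0.2788, 0.02]] [[0.3697, 0.3684, 0.0121, 0.1215], [0.3985, 0.3372, 0.0689, 0.1093], [0.5894, 0.3154, 0.0651, 0.1077], [0.5698, 0.3595, -0.0215, 0.1143]]
```

```bash
cat >> h.py <<'E'
from scipy.spatial.transform import Rotation as R
def go(pos,yaw,ref=None):
    """rows for TCP at pos, tool y at yaw deg (z down); from measured pose (or ref=(pos,quat wxyz))"""
    s=manip.state(); p,q=(s["tool_pos"],s["tool_rot"]) if ref is None else ref
    Rc=R.from_quat(np.roll(q,-1)); y=np.radians(yaw)
    Y=np.array([np.cos(y),np.sin(y),0]); Z=np.array([0,0,-1.]); Rt=R.from_matrix(np.c_[np.cross(Y,Z),Y,Z])
    print("lin cm",(Rc.inv().apply(np.array(pos)-p)*100).round(2),"rot deg",np.degrees((Rc.inv()*Rt).as_rotvec()).round(2),"dist",np.linalg.norm(pos-p).round(3))
E
python3 - <<'E'
from m import *
print(tri("top",[[285.9,151.3]],"scene",[[296.6,254.8]]).round(4),atz("top",[[285.9,151.3]],.139),atz("scene",[[296.6,254.8]],.139))
ct=np.array([[568,42],[768,62],[730,372],[525,350]])*1.; ct[:,0]-=500; ct=ct/4+[110,170]
cs=np.array([[443,210],[397,222],[361,152],[407,143.5]])
cs=np.array([[361,152],[407,143.5],[443,210],[397,222]])[[2,3,0,1]]
T=tri("top",ct,"scene",cs); print(T.round(4).tolist(),T.mean(0))
c,r=K("top"),None
go([.4767,-.2893,.16],14)
E
```

```text
[[0.6189 0.0042 0.14   0.0012]] [[0.61936383 0.00476137 0.139     ]] [[0.61822579 0.00389141 0.139     ]]
[[0.5852, 0.4084, -0.0004, 0.0037], [0.5713, 0.2833, 0.0049, 0.0059], [0.3716, 0.2982, 0.0242, 0.001], [0.3869, 0.4263, 0.0138, 0.0049]] [0.47878063 0.35404196 0.01060175 0.00387154]
lin cm [-71.84  54.97   9.34] rot deg [ -0.05   0.1  -35.53] dist 0.909
```

```bash
python3 -m pendant '{"linear":[[-71.8,55,0],[-71.8,55,0],[-71.8,55,0],[-71.8,55,0],[-71.8,55,0],[-71.8,55,0],[-71.8,55,0],[-71.8,55,0],[-71.8,55,0],[-71.8,55,0]],"rotation":[[0,0,0],[0,0,0],[0,0,0],[0,0,0],[0,0,0],[0,0,0],[0,0,0],[0,0,0],[0,0,0],[0,0,0]],"grip":[0.4,0.4,0.4,0.4,0.4,0.4,0.4,0.4,0.4,0.4]}'; python3 -c "
from h import *
go([.4767,-.2893,.16],14)"
```

```text
time: 0.93
tool_pos: [0.3434, 0.1789, 0.2529]
tool_rot: [0.0, 0.826, 0.563, 0.0]
contact_force: [1.5, 0.1, -0.1]
gripper_width: 0.605
lin cm [-38.69  29.55   9.3 ] rot deg [ 2.000e-02 -0.000e+00 -3.548e+01] dist 0.496
```

```bash
python3 -m pendant '{"linear":[[-38.7,29.55,4],[-38.7,29.55,4],[-38.7,29.55,4],[-38.7,29.55,4],[-38.7,29.55,4],[-38.7,29.55,4],[-38.7,29.55,4],[-38.7,29.55,4],[-38.7,29.55,4],[-38.7,29.55,4]],"rotation":[[0,0,-7],[0,0,-14],[0,0,-21],[0,0,-28],[0,0,-35.5],[0,0,-35.5],[0,0,-35.5],[0,0,-35.5],[0,0,-35.5],[0,0,-35.5]],"grip":[0.4,0.4,0.4,0.4,0.4,0.4,0.4,0.4,0.4,0.4]}'; python3 -c "
from h import *
go([.4767,-.2893,.10],14)"
```

```text
time: 1.77
tool_pos: [0.4437, -0.1722, 0.2228]
tool_rot: [-0.0, 0.616, 0.788, 0.0]
contact_force: [0.6, -0.7, 0.3]
gripper_width: 0.597
lin cm [-12.17   0.38  12.28] rot deg [-0.   -0.01 -0.07] dist 0.173
```

```bash
python3 -m pendant '{"linear":[[-4,0.1,4],[-8,0.2,8],[-12.17,0.38,10],[-12.17,0.38,12.3],[-12.17,0.38,12.3],[-12.17,0.38,12.3],[-12.17,0.38,12.3],[-12.17,0.38,12.3],[-12.17,0.38,12.3],[-12.17,0.38,12.3]],"rotation":[[0,0,0],[0,0,0],[0,0,0],[0,0,0],[0,0,0],[0,0,0],[0,0,0],[0,0,0],[0,0,0],[0,0,0]],"grip":[0.4,0.4,0.4,0.4,0.4,0.4,0.4,0.4,0.4,0.4]}'; python3 - <<'E'
from h import *
go([.4767,-.2893,.045],14)
t=manip.grab_frame("top")[:,:,::-1];s=manip.grab_frame("scene")[:,:,::-1]
f=lambda i,x,y:cv2.resize(i[y:y+110,x:x+80],(400,550),interpolation=cv2.INTER_CUBIC)
cv2.imwrite("pics/g1.png",np.hstack([f(t,365,150),f(s,100,230)]))
E
```

```text
time: 2.6
tool_pos: [0.4779, -0.287, 0.1025]
tool_rot: [0.002, 0.615, 0.788, 0.0]
contact_force: [-0.3, 0.4, -0.4]
gripper_width: 0.601
lin cm [-0.18 -0.18  5.75] rot deg [0.13 0.16 0.04] dist 0.058
```

View pics/g1.png

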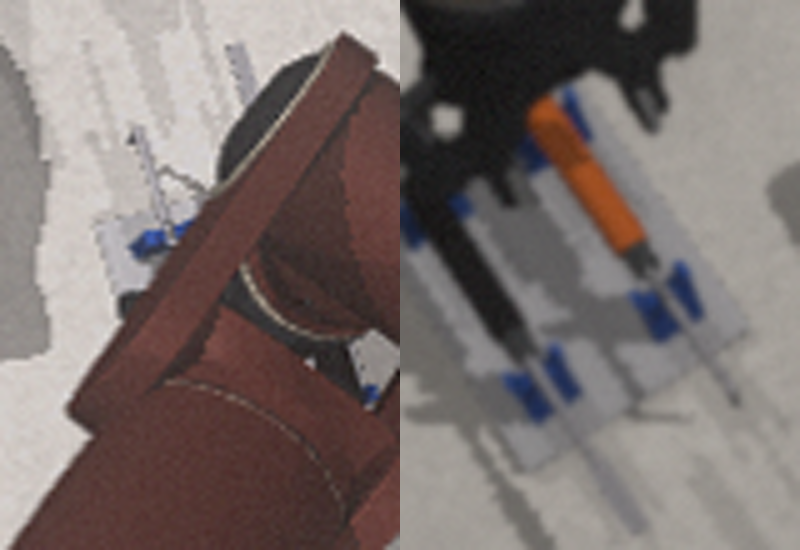

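The view shows the fingers either side of the orange handle: tips at (510,195) and (650,125) in the right half, with the handle between them. The lane next to it is clear, so I'm lowering and gripping.

```bash
python3 -m pendant '{"linear":[[-0.2,-0.2,2],[-0.2,-0.2,4],[-0.2,-0.2,5.7],[-0.2,-0.2,5.7],[-0.2,-0.2,5.7],[-0.2,-0.2,5.7],[-0.2,-0.2,5.7],[-0.2,-0.2,5.7],[-0.2,-0.2,5.7],[-0.2,-0.2,5.7]],"rotation":[[0,0,0],[0,0,0],[0,0,0],[0,0,0],[0,0,0],[0,0,0],[0,0,0],[0,0,0],[0,0,0],[0,0,0]],"grip":[0.4,0.4,0.4,0.4,0.4,1,1,1,1,1]}'
python3 -m pendant '{"linear":[[0,0,0],[0,0,0],[0,0,0],[0,0,0],[0,0,0],[0,0,0],[0,0,0],[0,0,0],[0,0,0],[0,0,0]],"rotation":[[0,0,0],[0,0,0],[0,0,0],[0,0,0],[0,0,0],[0,0,0],[0,0,0],[0,0,0],[0,0,0],[0,0,0]],"grip":[1,1,1,1,1,1,1,1,1,1]}'
```

```text
time: 3.53
tool_pos: [0.4765, -0.2905, 0.0451]
tool_rot: [0.001, 0.616, 0.788, -0.0]
contact_force: [0.5, 0.4, 6.7]
gripper_width: 0.178
time: 4.37
tool_pos: [0.4765, -0.2905, 0.0451]
tool_rot: [0.001, 0.616, 0.788, -0.0]
contact_force: [-0.3, 1.4, 6.7]
gripper_width: 0.177
```

```bash
python3 -m pendant '{"linear":[[0,0,-2],[0,0,-4],[0,0,-7],[0,0,-10],[0,0,-13],[0,0,-15],[0,0,-15],[0,0,-15],[0,0,-15],[0,0,-15]],"rotation":[[0,0,0],[0,0,0],[0,0,0],[0,0,0],[0,0,0],[0,0,0],[0,0,0],[0,0,0],[0,0,0],[0,0,0]],"grip":[1,1,1,1,1,1,1,1,1,1]}'; python3 -c "
from h import *
go([.486,-.065,.18],27.7)"
```

```text
time: 5.2
tool_pos: [0.4744, -0.2888, 0.1907]
tool_rot: [-0.002, 0.616, 0.788, 0.0]
contact_force: [-0.2, -0.4, -0.3]
gripper_width: 0.177
lin cm [21.43  6.53  1.12] rot deg [ -0.13  -0.22 -13.73] dist 0.224
```

```bash
python3 -m pendant '{"linear":[[4,1,0],[8,2,0],[12,3,0],[16,5,0],[20,6,1],[21.43,6.53,1],[21.43,6.53,1],[21.43,6.53,1],[21.43,6.53,1],[21.43,6.53,1]],"rotation":[[0,0,-4],[0,0,-8],[0,0,-11],[0,0,-13.7],[0,0,-13.7],[0,0,-13.7],[0,0,-13.7],[0,0,-13.7],[0,0,-13.7],[0,0,-13.7]],"grip":[1,1,1,1,1,1,1,1,1,1]}'; python3 - <<'E'
from h import *
print(manip.state()["tool_pos"])
t=manip.grab_frame("top")[:,:,::-1];s=manip.grab_frame("scene")[:,:,::-1]
cv2.imwrite("pics/t2.png",t);cv2.imwrite("pics/s2.png",s)
f=lambda i,x,y:cv2.resize(i[y:y+100,x:x+80],(400,500),interpolation=cv2.INTER_CUBIC)
cv2.imwrite("pics/g2.png",np.hstack([f(t,250,120),f(s,240,200)]))
E
```

```text
time: 6.03
tool_pos: [0.487, -0.0669, 0.1829]
tool_rot: [-0.0, 0.518, 0.855, -0.0]
contact_force: [0.3, -0.0, -0.9]
gripper_width: 0.175
[ 0.486976   -0.06692802  0.18288434]
```

View pics/g2.png

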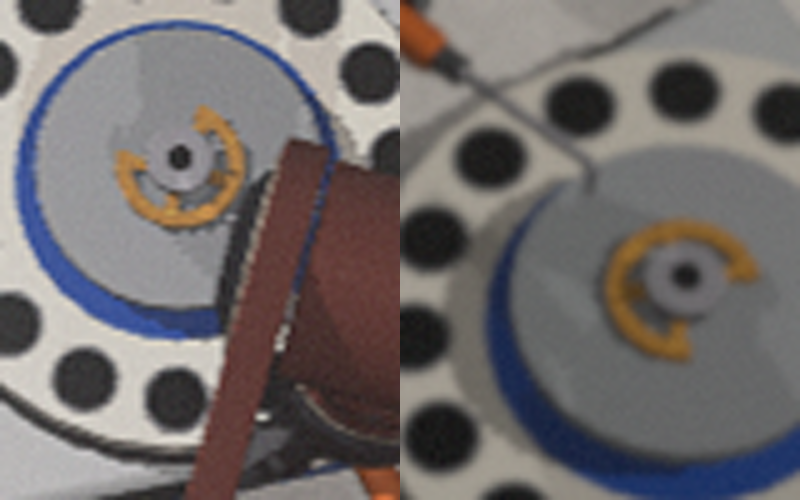

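```bash
python3 - <<'E'
from h import *
s=manip.state(); p=s["tool_pos"]; a=np.radians(27.7); x=np.array([np.cos(a),np.sin(a)]);y=np.array([-x[1],x[0]])
off=np.array([-.0010,-.0012]) # scene bias of the ring/spindle vs mean
for n,px,z in(("bend",[277.9,234.2],.1798),("tip",[277.2,238.2],.1578)):
    q=atz("scene",[px],z)[0]; d=q[:2]-p[:2]; e=q[:2]-np.array([.6178,.0036]); print(n,q.round(4),"from tcp",(d@x).round(4),(d@y).round(4),"from spindle(scene)",(e@x).round(4),(e@y).round(4))
from m import ring
t=cv2.imread("pics/t2.png");sc=cv2.imread("pics/s2.png")
print(ring("top",t,(262,132,45,40)));print(ring("scene",sc,(270,240,50,40)))
E
```

```text
bend [ 0.5832 -0.0207  0.1798] from tcp 0.1066 -0.0036 from spindle(scene) -0.0419 -0.0055
tip [ 0.5795 -0.0202  0.1578] from tcp 0.1036 -0.0015 from spindle(scene) -0.045 -0.0033
(array([0.62043819, 0.00585305]), np.float64(-151.73043934514953), np.float64(102.03171579683584), 165, np.float64(0.03086727828806527))
(array([0.61710533, 0.00314871]), np.float64(-152.39901470222398), np.float64(93.65393380377638), 235, np.float64(0.031217084902292195))
```

The left (top camera) view has the hook hidden by the arm. The right (scene camera) view shows the shaft bend at crop (590,172) and the tip at (588,190), with the ring undisturbed. The tip is about 45 mm from the spindle and about 3 mm off line. I'll correct that sideways and bring it in low over the ring.

```bash
python3 -m pendant '{"linear":[[0.15,0.5,0],[0.3,1,0.5],[0.3,1.2,1],[0.3,1.3,1.5],[0.3,1.4,2],[0.3,1.6,2.3],[0.3,1.7,2.45],[0.3,1.7,2.45],[0.3,1.7,2.45],[0.3,1.7,2.45]],"rotation":[[0,0,0],[0,0,0],[0,0,0],[0,0,0],[0,0,0],[0,0,0],[0,0,0],[0,0,0],[0,0,0],[0,0,0]],"grip":[1,1,1,1,1,1,1,1,1,1]}'; python3 - <<'E'
from h import *
s=manip.grab_frame("scene")[:,:,::-1]
cv2.imwrite("pics/s3.png",s)
cv2.imwrite("pics/g3.png",cv2.resize(s[220:290,260:340],(800,700),interpolation=cv2.INTER_CUBIC)[:600])
print(manip.state()["tool_pos"],manip.state()["contact_force"])
E
```

```text
time: 6.97
tool_pos: [0.501, -0.0555, 0.1592]
tool_rot: [0.0, 0.518, 0.856, 0.0]
contact_force: [0.5, 0.1, -1.4]
gripper_width: 0.178
[ 0.50097842 -0.05547887  0.15920183] [-0.06147901  0.94458669 -1.33056535]
```

View pics/g3.png

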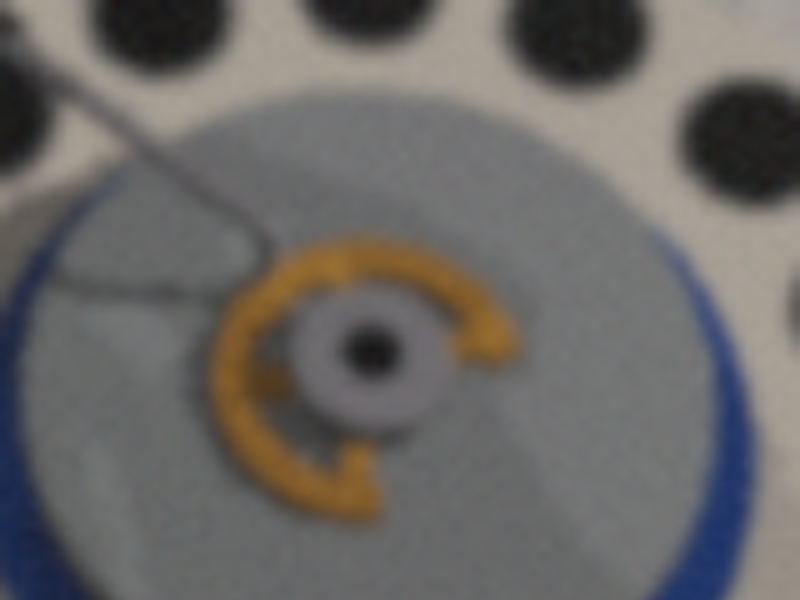

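Here the hook's bend is at crop (268,245) and the tip at about (267,275), just short of the bridge. The window is near (295,305), the spindle hole is at (370,350), and the mouth faces lower right.

```bash
python3 - <<'E'
from h import *
p=manip.state()["tool_pos"]; a=np.radians(27.8); x=np.array([np.cos(a),np.sin(a)]);y=np.array([-x[1],x[0]])
S=atz("scene",[[260+37.0-.45,220+35.0-.45]],.139)[0][:2]; print("spindle scene",S)
zt=p[2]-.0451+.02
for n,px,z in(("bend",[260+26.4-.5,220+24.2-.5],zt+.022),("tip",[260+26.7-.5,220+27.3-.5],zt)):
    q=atz("scene",[px],z)[0];d=q[:2]-p[:2]; e=q[:2]-S; print(n,q.round(4),"tcp",(d@x).round(4),(d@y).round(4),"spindle",(e@x).round(4),(e@y).round(4))
W=np.r_[S-x*.0195,.1273]; print("window px in crop",(project("scene",W)-[260,220]+.5)*10, "head-contact tip px",(project("scene",np.r_[S-x*.018,zt])-[260,220]+.5)*10)
E
```

```text
spindle scene [0.61769641 0.00402893]
bend [ 0.5962 -0.0093  0.1561] tcp 0.1058 -0.0036 spindle -0.0252 -0.0018
tip [ 0.5921 -0.0062  0.1341] tcp 0.1035 0.0011 spindle -0.0275 0.0029
window px in crop [[288.89677851 322.19592315]] head-contact tip px [[296.02713939 310.24858028]]
```

```bash
python3 -m pendant '{"linear":[[0,0.1,0.05],[0,0.2,0.1],[0,0.3,0.1],[0,0.4,0.1],[0,0.5,0.1],[0,0.6,0.1],[0,0.6,0.1],[0,0.6,0.1],[0,0.6,0.1],[0,0.6,0.1]],"rotation":[[0,0,0],[0,0,0],[0,0,0],[0,0,0],[0,0,0],[0,0,0],[0,0,0],[0,0,0],[0,0,0],[0,0,0]],"grip":[1,1,1,1,1,1,1,1,1,1]}'
python3 -m pendant '{"linear":[[0,0.03,0],[0,0.06,0],[0,0.1,0],[0,0.12,0],[0,0.15,0],[0,0.15,0],[0,0.15,0],[0,0.15,0],[0,0.15,0],[0,0.15,0]],"rotation":[[0,0,0],[0,0,0],[0,0,0],[0,0,0],[0,0,0],[0,0,0],[0,0,0],[0,0,0],[0,0,0],[0,0,0]],"grip":[1,1,1,1,1,1,1,1,1,1]}'
```

```text
time: 7.85
tool_pos: [0.5061, -0.0526, 0.1578]
tool_rot: [-0.0, 0.518, 0.856, -0.0]
contact_force: [-0.8, -0.5, -1.7]
gripper_width: 0.175
time: 8.68
tool_pos: [0.5074, -0.0519, 0.1579]
tool_rot: [-0.0, 0.518, 0.856, -0.0]
contact_force: [0.5, 0.4, -0.1]
gripper_width: 0.177
```

```bash
python3 -m pendant '{"linear":[[0,0.02,0],[0,0.04,0],[0,0.06,0],[0,0.08,0],[0,0.1,0],[0,0.1,0],[0,0.1,0],[0,0.1,0],[0,0.1,0],[0,0.1,0]],"rotation":[[0,0,0],[0,0,0],[0,0,0],[0,0,0],[0,0,0],[0,0,0],[0,0,0],[0,0,0],[0,0,0],[0,0,0]],"grip":[1,1,1,1,1,1,1,1,1,1]}'

```

```text
time: 9.52
tool_pos: [0.5083, -0.0515, 0.1579]
tool_rot: [0.0, 0.518, 0.856, 0.0]
contact_force: [-0.1, -1.1, -0.5]
gripper_width: 0.182
```

```bash
python3 -m pendant '{"linear":[[0,0.02,0],[0,0.04,0],[0,0.06,0],[0,0.08,0],[0,0.1,0],[0,0.1,0],[0,0.1,0],[0,0.1,0],[0,0.1,0],[0,0.1,0]],"rotation":[[0,0,0],[0,0,0],[0,0,0],[0,0,0],[0,0,0],[0,0,0],[0,0,0],[0,0,0],[0,0,0],[0,0,0]],"grip":[1,1,1,1,1,1,1,1,1,1]}'

```

```text
time: 10.35
tool_pos: [0.5092, -0.051, 0.1579]
tool_rot: [0.0, 0.518, 0.856, -0.0]
contact_force: [0.4, 0.4, -0.7]
gripper_width: 0.173
```

```bash
python3 -m pendant '{"linear":[[0,0.02,0],[0,0.04,0],[0,0.06,0],[0,0.08,0],[0,0.1,0],[0,0.1,0],[0,0.1,0],[0,0.1,0],[0,0.1,0],[0,0.1,0]],"rotation":[[0,0,0],[0,0,0],[0,0,0],[0,0,0],[0,0,0],[0,0,0],[0,0,0],[0,0,0],[0,0,0],[0,0,0]],"grip":[1,1,1,1,1,1,1,1,1,1]}'

```

```text
time: 11.18
tool_pos: [0.5098, -0.0507, 0.1577]
tool_rot: [-0.0, 0.518, 0.856, -0.0]
contact_force: [-3.7, -1.8, 0.9]
gripper_width: 0.174
```

```bash
python3 -m pendant '{"linear":[[0,0.02,0],[0,0.04,0],[0,0.06,0],[0,0.08,0],[0,0.1,0],[0,0.1,0],[0,0.1,0],[0,0.1,0],[0,0.1,0],[0,0.1,0]],"rotation":[[0,0,0],[0,0,0],[0,0,0],[0,0,0],[0,0,0],[0,0,0],[0,0,0],[0,0,0],[0,0,0],[0,0,0]],"grip":[1,1,1,1,1,1,1,1,1,1]}'

```

```text
time: 12.02
tool_pos: [0.51, -0.0506, 0.1576]
tool_rot: [-0.001, 0.518, 0.856, -0.001]
contact_force: [-7.1, -3.3, 1.4]
gripper_width: 0.176
```

Contact with the head is felt at TCP (0.5092, -0.051), where force started rising along the pick. I'll back off 3.6 mm of commanded travel, about 1.6 mm clear of the head, and lower.

```bash
python3 -m pendant '{"linear":[[0,-0.1,0],[0,-0.2,0],[0,-0.36,0],[0,-0.36,0],[0,-0.36,0.1],[0,-0.36,0.2],[0,-0.36,0.3],[0,-0.36,0.4],[0,-0.36,0.4],[0,-0.36,0.4]],"rotation":[[0,0,0],[0,0,0],[0,0,0],[0,0,0],[0,0,0],[0,0,0],[0,0,0],[0,0,0],[0,0,0],[0,0,0]],"grip":[1,1,1,1,1,1,1,1,1,1]}'

```

```text
time: 12.85
tool_pos: [0.5078, -0.0517, 0.1537]
tool_rot: [-0.0, 0.518, 0.856, -0.0]
contact_force: [-0.4, 0.3, -1.3]
gripper_width: 0.178
```

```bash
python3 -m pendant '{"linear":[[0,0,0.05],[0,0,0.1],[0,0,0.15],[0,0,0.2],[0,0,0.2],[0,0,0.2],[0,0,0.2],[0,0,0.2],[0,0,0.2],[0,0,0.2]],"rotation":[[0,0,0],[0,0,0],[0,0,0],[0,0,0],[0,0,0],[0,0,0],[0,0,0],[0,0,0],[0,0,0],[0,0,0]],"grip":[1,1,1,1,1,1,1,1,1,1]}'
python3 - <<'E'
from h import *
s=manip.grab_frame("scene")[:,:,::-1]
cv2.imwrite("pics/s4.png",s)
cv2.imwrite("pics/g4.png",cv2.resize(s[225:275,265:331],(792,600),interpolation=cv2.INTER_CUBIC))
print(manip.state()["contact_force"])
E
```

```text
time: 13.68
tool_pos: [0.5078, -0.0517, 0.1519]
tool_rot: [0.0, 0.518, 0.856, 0.0]
contact_force: [-0.4, -0.7, -0.4]
gripper_width: 0.175
[ 0.71991573  0.5722439  -1.73318114]
```

View pics/g4.png

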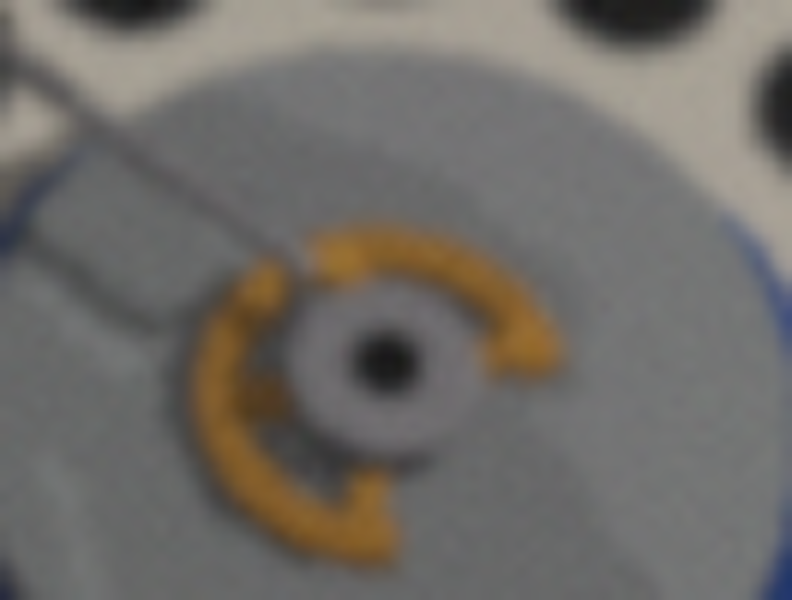

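The hook is inside the ring now: the shaft end crosses the bridge at crop (300,260) and the hook hangs between the teeth at (340,270) and (265,395). No contact force. Next is the lateral offset.

```bash
python3 - <<'E'
from h import *
from m import ring
im=cv2.imread("pics/s4.png")
S=np.array([.6177,.0038]); a=np.radians(27.8); x=np.array([np.cos(a),np.sin(a)]);y=np.array([-x[1],x[0]])
for px in([265+300/12-.5,225+258/12-.5],[265+140/12-.5,225+160/12-.5],[265+40/12-.5,225+80/12-.5]):
    e=atz("scene",[px],.149)[0][:2]-S; print("x",(e@x).round(4),"y",(e@y).round(4))
p=manip.state()["tool_pos"][:2]-np.array([.6189,.0044]); print("tcp",p@x,p@y)
f=lambda X,Y,z:((project("scene",np.r_[S+X*x+Y*y,z])[0]-[264.5,224.5])*12).round(0)
for Y in(-.003,0,.003): print(Y,"tip",f(-.0195,Y,.127),"bend",f(-.0195,Y,.149),"shaft",f(-.06,Y,.149))
E
```

```text
x -0.0189 y 0.0019
x -0.05 y -0.0002
x -0.072 y 0.0012
tcp -0.12443701850808318 0.0021409913519547484
-0.003 tip [274. 341.] bend [278. 277.] shaft [ 81. 138.]
0 tip [285. 328.] bend [289. 264.] shaft [ 93. 125.]
0.003 tip [297. 315.] bend [301. 251.] shaft [104. 113.]
```

```bash
python3 -m pendant '{"linear":[[-0.08,0,0.03],[-0.15,0,0.06],[-0.15,-0.1,0.06],[-0.15,-0.2,0.06],[-0.15,-0.3,0.06],[-0.15,-0.4,0.06],[-0.15,-0.5,0.06],[-0.15,-0.6,0.06],[-0.15,-0.7,0.06],[-0.15,-0.7,0.06]],"rotation":[[0,0,0],[0,0,0],[0,0,0],[0,0,0],[0,0,0],[0,0,0],[0,0,0],[0,0,0],[0,0,0],[0,0,0]],"grip":[1,1,1,1,1,1,1,1,1,1]}'

```

```text
time: 14.57
tool_pos: [0.5049, -0.0554, 0.1527]
tool_rot: [0.003, 0.518, 0.856, 0.003]
contact_force: [9.4, 5.1, -2.3]
gripper_width: 0.177
```

```bash
python3 -m pendant '{"linear":[[0,0,0.05],[0,-0.05,0.08],[0,-0.1,0.08],[0,-0.15,0.08],[0,-0.2,0.08],[0,-0.25,0.08],[0,-0.3,0.08],[0,-0.3,0.08],[0,-0.3,0.08],[0,-0.3,0.08]],"rotation":[[0,0,0],[0,0,0],[0,0,0],[0,0,0],[0,0,0],[0,0,0],[0,0,0],[0,0,0],[0,0,0],[0,0,0]],"grip":[1,1,1,1,1,1,1,1,1,1]}'

```

```text
time: 15.4
tool_pos: [0.5034, -0.0564, 0.1525]
tool_rot: [0.004, 0.518, 0.856, 0.004]
contact_force: [11.8, 6.7, -2.4]
gripper_width: 0.174
```

```bash
python3 -m pendant '{"linear":[[0,-0.05,0.04],[0,-0.1,0.04],[0,-0.15,0.04],[0,-0.2,0.04],[0,-0.25,0.04],[0,-0.3,0.04],[0,-0.35,0.04],[0,-0.4,0.04],[0,-0.4,0.04],[0,-0.4,0.04]],"rotation":[[0,0,0],[0,0,0],[0,0,0],[0,0,0],[0,0,0],[0,0,0],[0,0,0],[0,0,0],[0,0,0],[0,0,0]],"grip":[1,1,1,1,1,1,1,1,1,1]}'

```

```text
time: 16.23
tool_pos: [0.4999, -0.0582, 0.1522]
tool_rot: [0.004, 0.517, 0.856, 0.004]
contact_force: [12.1, 7.1, -2.6]
gripper_width: 0.176
```

```bash
python3 -m pendant '{"linear":[[0,-0.05,0],[0,-0.1,0],[0,-0.15,0],[0,-0.2,0],[0,-0.25,0],[0,-0.3,0],[0,-0.35,0],[0,-0.4,0],[0,-0.4,0],[0,-0.4,0]],"rotation":[[0,0,0],[0,0,0],[0,0,0],[0,0,0],[0,0,0],[0,0,0],[0,0,0],[0,0,0],[0,0,0],[0,0,0]],"grip":[1,1,1,1,1,1,1,1,1,1]}'

```

```text
time: 17.07
tool_pos: [0.4923, -0.0616, 0.15]
tool_rot: [-0.0, 0.518, 0.856, -0.0]
contact_force: [1.0, 0.7, -1.0]
gripper_width: 0.176
```

```bash
python3 -m pendant '{"linear":[[0,-0.05,-0.05],[0,-0.2,-0.1],[0,-0.4,-0.1],[0,-0.6,-0.1],[0,-0.8,-0.1],[0,-1.0,-0.1],[0,-1.2,-0.1],[0,-1.4,-0.1],[0,-1.55,-0.1],[0,-1.55,-0.1]],"rotation":[[0,0,0],[0,0,0],[0,0,0],[0,0,0],[0,0,0],[0,0,0],[0,0,0],[0,0,0],[0,0,0],[0,0,0]],"grip":[1,1,1,1,1,1,1,1,1,1]}'
python3 - <<'E'
from h import *
from m import ring
s=manip.grab_frame("scene")[:,:,::-1].copy(); t=manip.grab_frame("top")[:,:,::-1].copy()
cv2.imwrite("pics/s5.png",s); cv2.imwrite("pics/t5.png",t)
q=ring("scene",s,(255,225,75,60)); print(q); d=q[0]-[.6177,.0038]; print(np.hypot(*d),np.degrees(np.arctan2(d[1],d[0])))
print(ring("top",t,(250,125,65,60)))
cv2.imwrite("pics/g5.png",cv2.resize(s[215:275,255:335],(800,600),interpolation=cv2.INTER_CUBIC))
E
```

```text
time: 17.9
tool_pos: [0.4786, -0.0688, 0.151]
tool_rot: [-0.0, 0.518, 0.856, -0.0]
contact_force: [0.7, -0.5, -0.9]
gripper_width: 0.176
(array([ 0.59025536, -0.01171582]), np.float64(-151.36540799232776), np.float64(97.68352964301134), 249, np.float64(0.030621408098329653))
0.03152695100875977 -150.51836780266373
(array([ 0.58958473, -0.01049601]), np.float64(-152.13883422885013), np.float64(95.74238209970598), 129, np.float64(0.029929377252842813))
```

View pics/g5.png

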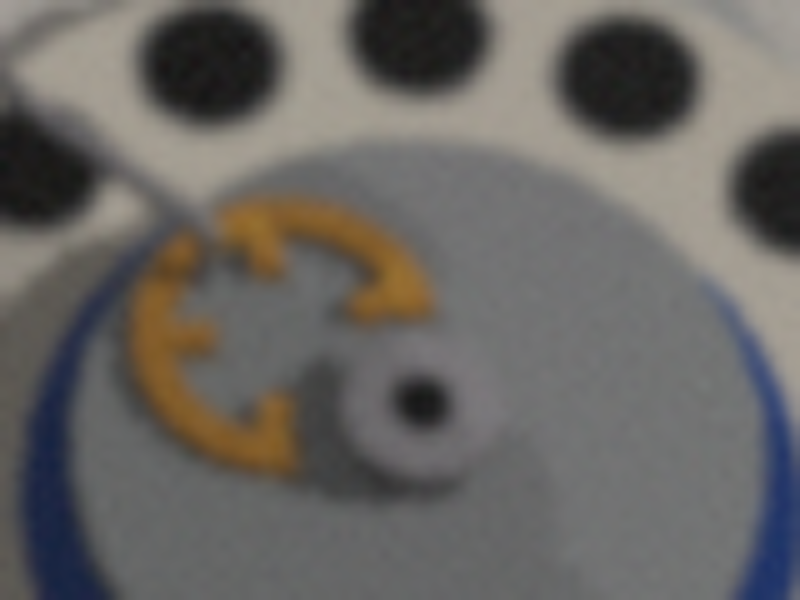

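The ring is off the spindle: its centre is 31–33 mm from the axis in both views, it looks flat, and the mouth at about (350,320)–(290,420) is clear of the head at (420,400). I'll unhook, lift and take the pick home.

```bash
python3 -m pendant '{"linear":[[0,0.1,0],[0,0.2,0],[0,0.2,0],[0,0.2,-0.3],[0,0.2,-0.6],[0,0.2,-1],[0,0.2,-2],[0,0.2,-4],[0,0.2,-5],[0,0.2,-5]],"rotation":[[0,0,0],[0,0,0],[0,0,0],[0,0,0],[0,0,0],[0,0,0],[0,0,0],[0,0,0],[0,0,0],[0,0,0]],"grip":[1,1,1,1,1,1,1,1,1,1]}'
python3 - <<'E'
from h import *
from m import *
go([.4765,-.2905,.19],14)
s=manip.grab_frame("scene")[:,:,::-1].copy(); q=ring("scene",s,(255,225,75,60)); print(q)
E
```

```text
time: 18.83
tool_pos: [0.4826, -0.0683, 0.2051]
tool_rot: [0.003, 0.517, 0.856, 0.001]
contact_force: [-0.3, -0.3, -0.4]
gripper_width: 0.175
lin cm [-19.39 -10.87   1.56] rot deg [ 0.31  0.24 13.67] dist 0.223
(array([ 0.59047038, -0.01180059]), np.float64(-151.10470476537975), np.float64(98.17925809279589), 263, np.float64(0.030681452595544337))
```

```bash
python3 -m pendant '{"linear":[[-3.5,-2,0],[-7,-4,0],[-10.5,-6,0],[-14,-8,0],[-17,-9.5,0.5],[-19.4,-10.87,1],[-19.4,-10.87,1.5],[-19.4,-10.87,1.5],[-19.4,-10.87,1.5],[-19.4,-10.87,1.5]],"rotation":[[0,0,3],[0,0,6],[0,0,9],[0,0,12],[0,0,13.7],[0,0,13.7],[0,0,13.7],[0,0,13.7],[0,0,13.7],[0,0,13.7]],"grip":[1,1,1,1,1,1,1,1,1,1]}'
python3 - <<'E'
from h import *
go([.4765,-.2905,.075],14)
E
```

```text
time: 19.72
tool_pos: [0.4744, -0.2889, 0.1856]
tool_rot: [-0.0, 0.615, 0.788, 0.0]
contact_force: [0.1, -0.4, -1.4]
gripper_width: 0.175
lin cm [-0.22  0.17 11.06] rot deg [-0.02 -0.05  0.03] dist 0.111
```

```bash
python3 -m pendant '{"linear":[[-0.1,0.1,3],[-0.2,0.15,6],[-0.2,0.15,8],[-0.2,0.15,10],[-0.2,0.15,11],[-0.2,0.15,11],[-0.2,0.15,11],[-0.2,0.15,11],[-0.2,0.15,11],[-0.2,0.15,11]],"rotation":[[0,0,0],[0,0,0],[0,0,0],[0,0,0],[0,0,0],[0,0,0],[0,0,0],[0,0,0],[0,0,0],[0,0,0]],"grip":[1,1,1,1,1,1,1,1,1,1]}'
python3 - <<'E'
from h import *
go([.4765,-.2905,.0455],14)
s=manip.grab_frame("scene")[:,:,::-1].copy(); cv2.imwrite("pics/s6.png",s)
cv2.imwrite("pics/g6.png",cv2.resize(s[235:325,95:195],(660,594),interpolation=cv2.INTER_CUBIC))
# expected tip/bend/axis px for a level pick
p=manip.state()["tool_pos"]; a=np.radians(14); x=np.array([np.cos(a),np.sin(a),0])
c=p+[0,0,-.003]
for n,P in(("front of handle",c+x*.03),("bend",c+x*.105),("tip",c+x*.104-[0,0,.022]),("rear",c-x*.06)): print(n,((project("scene",P)[0]-[95,235]+.5)*6.6).round(0))
E
```

```text
time: 20.55
tool_pos: [0.4773, -0.2922, 0.0778]
tool_rot: [0.001, 0.616, 0.788, -0.0]
contact_force: [0.5, -0.1, -1.0]
gripper_width: 0.173
lin cm [ 0.19 -0.04  3.23] rot deg [ 0.1   0.14 -0.02] dist 0.032
front of handle [318. 259.]
bend [444. 442.]
tip [455. 468.]
rear [178.  54.]
```

View pics/g6.png

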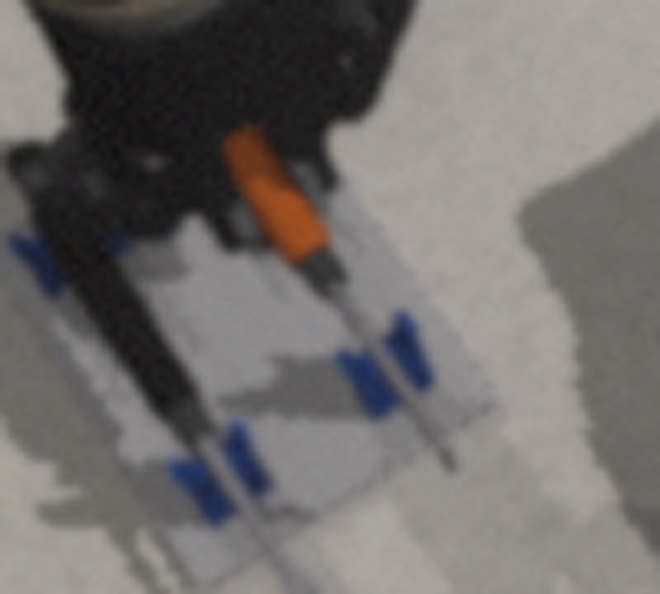

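The held pick matches the level prediction: handle front near (315,258) and hook tip near (452,467), in line with the notch between the blue posts at (370,385) and (408,350). I'll lower it and open partway.

```bash
python3 -m pendant '{"linear":[[0.2,0,1],[0.2,0,2],[0.2,0,2.6],[0.2,0,3.0],[0.2,0,3.2],[0.2,0,3.2],[0.2,0,3.2],[0.2,0,3.2],[0.2,0,3.2],[0.2,0,3.2]],"rotation":[[0,0,0],[0,0,0],[0,0,0],[0,0,0],[0,0,0],[0,0,0],[0,0,0],[0,0,0],[0,0,0],[0,0,0]],"grip":[1,1,1,1,1,1,1,1,1,1]}'
python3 -m pendant '{"linear":[[0,0,0],[0,0,0],[0,0,0],[0,0,0],[0,0,0],[0,0,0],[0,0,-1],[0,0,-3],[0,0,-6],[0,0,-9]],"rotation":[[0,0,0],[0,0,0],[0,0,0],[0,0,0],[0,0,0],[0,0,0],[0,0,0],[0,0,0],[0,0,0],[0,0,0]],"grip":[0.7,0.6,0.5,0.4,0.4,0.4,0.4,0.4,0.4,0.4]}'
```

```text
time: 21.43
tool_pos: [0.4753, -0.2894, 0.045]
tool_rot: [-0.002, 0.616, 0.788, -0.0]
contact_force: [-6.7, 4.5, 11.0]
gripper_width: 0.176
time: 22.27
tool_pos: [0.4752, -0.2891, 0.1347]
tool_rot: [-0.001, 0.616, 0.788, 0.0]
contact_force: [1.1, -0.6, -0.2]
gripper_width: 0.6
```

```bash
python3 - <<'E'
from m import *
s=manip.grab_frame("scene")[:,:,::-1].copy(); t=manip.grab_frame("top")[:,:,::-1].copy()
cv2.imwrite("pics/s7.png",s); cv2.imwrite("pics/t7.png",t)
print(ring("scene",s,(255,225,75,60)),ring("top",t,(250,125,65,60)))
c,v,a,d,k=handle("scene",s,(115,240,45,50)); print(c,v,a,d,k,manip.tcp_to_tips)
go([.590,-.011,.23],28)
E
```

```text
(array([ 0.59040983, -0.01155578]), np.float64(-151.48068513050276), np.float64(98.43593046878368), 266, np.float64(0.030801205794010893)) (array([ 0.59016876, -0.00916335]), np.float64(-153.57545957731142), np.float64(99.64979660544898), 174, np.float64(0.030268819185937056))
[135.49794239 263.32510288] [0.56731878 0.82349827] -17.752377314367184 18.042766911332947 243 0.022
lin cm [24.52 17.62 -8.97] rot deg [  0.35   0.6  -14.03] dist 0.315
```

The pick handle is back at (135.5,263.3); it started at (135.7,263.7), with the same direction. Now for the ring.

```bash
python3 -m pendant '{"linear":[[0,0,-4],[3,2,-8],[6,4.5,-9],[9,6.6,-9],[12,8.6,-9],[15,10.8,-9],[18,13,-9],[21,15.2,-9],[24.5,17.6,-9],[24.5,17.6,-9]],"rotation":[[0,0,0],[0,0,-3],[0,0,-6],[0,0,-9],[0,0,-12],[0,0,-14],[0,0,-14],[0,0,-14],[0,0,-14],[0,0,-14]],"grip":[0,0,0,0,0,0,0,0,0,0]}'
python3 -m pendant '{"linear":[[0,0,1],[0,0,2],[0,0,3],[0,0,4],[0,0,4],[0,0,4],[0,0,4],[0,0,4],[0,0,4],[0,0,4]],"rotation":[[0,0,0],[0,0,0],[0,0,0],[0,0,0],[0,0,0],[0,0,0],[0,0,0],[0,0,0],[0,0,0],[0,0,0]],"grip":[0,0,0,0,0,0,0,0,0,0]}'
python3 -c "
from h import *
go([.5903,-.0104,.160],27.8)"
```

```text
time: 23.2
tool_pos: [0.5886, -0.0035, 0.2241]
tool_rot: [-0.0, 0.513, 0.859, 0.001]
contact_force: [-0.3, 0.3, 0.1]
gripper_width: 1.001
time: 24.03
tool_pos: [0.5879, -0.0095, 0.1848]
tool_rot: [0.001, 0.515, 0.857, 0.0]
contact_force: [-0.2, -0.2, -0.8]
gripper_width: 1.001
lin cm [-0.19  0.17  2.48] rot deg [0.06 0.04 0.16] dist 0.025
```

```bash
python3 -m pendant '{"linear":[[-0.2,0.2,0],[-0.2,0.2,0.5],[-0.2,0.2,1],[-0.2,0.2,1.5],[-0.2,0.2,2],[-0.2,0.2,2.5],[-0.2,0.2,2.9],[-0.2,0.2,2.9],[-0.2,0.2,2.9],[-0.2,0.2,2.9]],"rotation":[[0,0,0],[0,0,0],[0,0,0],[0,0,0],[0,0,0],[0,0,0],[0,0,0],[0,0,0],[0,0,0],[0,0,0]],"grip":[0.18,0.18,0.18,0.18,0.18,0.18,0.18,0.18,0.18,0.18]}'
python3 - <<'E'
from h import *
go([.5903,-.0104,.150],27.8)
s=manip.grab_frame("scene")[:,:,::-1].copy()
cv2.imwrite("pics/g8.png",cv2.resize(s[205:275,245:335],(774,602),interpolation=cv2.INTER_CUBIC)[:600])
E
```

```text
time: 24.87
tool_pos: [0.5904, -0.0102, 0.1552]
tool_rot: [0.0, 0.515, 0.857, 0.0]
contact_force: [-0.4, 0.1, 0.1]
gripper_width: 0.82
lin cm [-0.01 -0.01  0.52] rot deg [0.01 0.01 0.17] dist 0.005
```

View pics/g8.png

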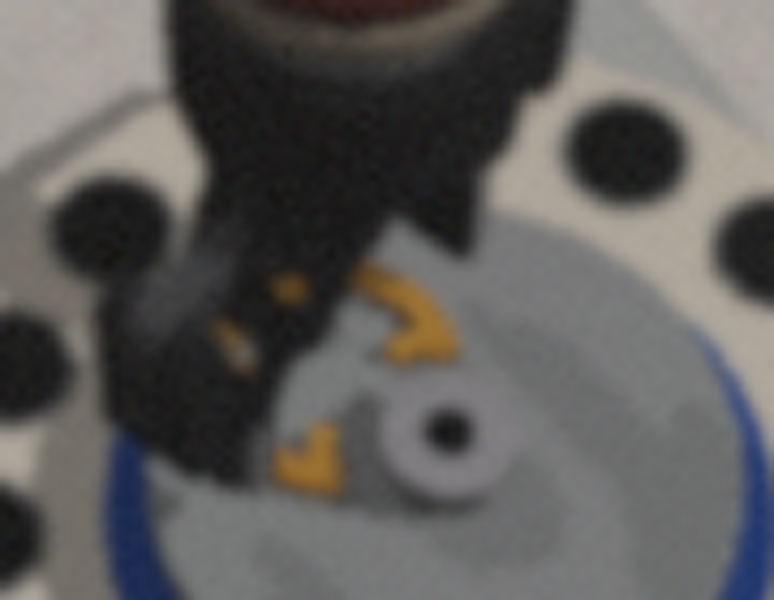

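The fingers straddle the ring, with tips at about (240,485) and (465,250) and ring parts showing between them. I'll descend by feel.

```bash
python3 -m pendant '{"linear":[[0,0,0.1],[0,0,0.2],[0,0,0.3],[0,0,0.4],[0,0,0.5],[0,0,0.6],[0,0,0.7],[0,0,0.7],[0,0,0.7],[0,0,0.7]],"rotation":[[0,0,0],[0,0,0],[0,0,0],[0,0,0],[0,0,0],[0,0,0],[0,0,0],[0,0,0],[0,0,0],[0,0,0]],"grip":[0.18,0.18,0.18,0.18,0.18,0.18,0.18,0.18,0.18,0.18]}'
```

```text
time: 25.75
tool_pos: [0.5903, -0.0102, 0.1481]
tool_rot: [0.0, 0.515, 0.857, 0.0]
contact_force: [-0.0, -0.3, -1.1]
gripper_width: 0.819
```

```bash
python3 -m pendant '{"linear":[[0,0,0.05],[0,0,0.1],[0,0,0.15],[0,0,0.2],[0,0,0.25],[0,0,0.3],[0,0,0.3],[0,0,0.3],[0,0,0.3],[0,0,0.3]],"rotation":[[0,0,0],[0,0,0],[0,0,0],[0,0,0],[0,0,0],[0,0,0],[0,0,0],[0,0,0],[0,0,0],[0,0,0]],"grip":[0.18,0.18,0.18,0.18,0.18,0.18,0.18,0.18,0.18,0.18]}'
```

```text
time: 26.58
tool_pos: [0.5902, -0.0102, 0.1451]
tool_rot: [-0.0, 0.515, 0.857, -0.0]
contact_force: [-0.0, -0.6, 0.4]
gripper_width: 0.818
```

```bash
python3 -m pendant '{"linear":[[0,0,0.05],[0,0,0.1],[0,0,0.15],[0,0,0.2],[0,0,0.2],[0,0,0.2],[0,0,0.2],[0,0,0.2],[0,0,0.2],[0,0,0.2]],"rotation":[[0,0,0],[0,0,0],[0,0,0],[0,0,0],[0,0,0],[0,0,0],[0,0,0],[0,0,0],[0,0,0],[0,0,0]],"grip":[0.18,0.18,0.18,0.18,0.18,0.18,0.18,0.18,0.18,0.18]}'
```

```text
time: 27.42
tool_pos: [0.5903, -0.0102, 0.1431]
tool_rot: [0.0, 0.515, 0.857, 0.0]
contact_force: [0.5, -0.1, 0.3]
gripper_width: 0.816
```

```bash
python3 -m pendant '{"linear":[[0,0,0.05],[0,0,0.1],[0,0,0.15],[0,0,0.15],[0,0,0.15],[0,0,0.15],[0,0,0.15],[0,0,0.15],[0,0,0.15],[0,0,0.15]],"rotation":[[0,0,0],[0,0,0],[0,0,0],[0,0,0],[0,0,0],[0,0,0],[0,0,0],[0,0,0],[0,0,0],[0,0,0]],"grip":[0.18,0.18,0.18,0.18,0.18,0.18,0.18,0.18,0.18,0.18]}'
```

```text
time: 28.25
tool_pos: [0.5902, -0.0102, 0.1416]
tool_rot: [0.0, 0.515, 0.857, 0.0]
contact_force: [0.3, -0.2, -0.3]
gripper_width: 0.824
```

```bash
python3 -m pendant '{"linear":[[0,0,0.05],[0,0,0.1],[0,0,0.15],[0,0,0.15],[0,0,0.15],[0,0,0.15],[0,0,0.15],[0,0,0.15],[0,0,0.15],[0,0,0.15]],"rotation":[[0,0,0],[0,0,0],[0,0,0],[0,0,0],[0,0,0],[0,0,0],[0,0,0],[0,0,0],[0,0,0],[0,0,0]],"grip":[0.18,0.18,0.18,0.18,0.18,0.18,0.18,0.18,0.18,0.18]}'
```

```text
time: 29.08
tool_pos: [0.5902, -0.0102, 0.1401]
tool_rot: [0.0, 0.515, 0.857, 0.0]
contact_force: [0.0, -0.1, 0.7]
gripper_width: 0.819
```

```bash
python3 -m pendant '{"linear":[[0,0,0.05],[0,0,0.1],[0,0,0.15],[0,0,0.15],[0,0,0.15],[0,0,0.15],[0,0,0.15],[0,0,0.15],[0,0,0.15],[0,0,0.15]],"rotation":[[0,0,0],[0,0,0],[0,0,0],[0,0,0],[0,0,0],[0,0,0],[0,0,0],[0,0,0],[0,0,0],[0,0,0]],"grip":[0.18,0.18,0.18,0.18,0.18,0.18,0.18,0.18,0.18,0.18]}'
```

```text
time: 29.92
tool_pos: [0.5903, -0.0102, 0.1393]
tool_rot: [0.0, 0.515, 0.857, 0.0]
contact_force: [-2.4, -0.2, 6.0]
gripper_width: 0.82
```

Plate contact is at TCP z ≈ 0.1398. I'll raise 4 mm and close.

```bash
python3 -m pendant '{"linear":[[0,0,-0.2],[0,0,-0.4],[0,0,-0.4],[0,0,-0.4],[0,0,-0.4],[0,0,-0.4],[0,0,-0.4],[0,0,-0.4],[0,0,-0.4],[0,0,-0.4]],"rotation":[[0,0,0],[0,0,0],[0,0,0],[0,0,0],[0,0,0],[0,0,0],[0,0,0],[0,0,0],[0,0,0],[0,0,0]],"grip":[0.18,0.18,0.22,0.26,0.3,0.35,0.4,0.4,0.4,0.4]}'
```

```text
time: 30.75
tool_pos: [0.5907, -0.0103, 0.1435]
tool_rot: [0.001, 0.515, 0.857, 0.0]
contact_force: [-1.0, -0.4, 5.1]
gripper_width: 0.651
```

```bash
python3 - <<'E'
from h import *
print(manip.state()["gripper_width"])
s=manip.grab_frame("scene")[:,:,::-1].copy()
print(manip.state()["gripper_width"],manip.state()["contact_force"],manip.state()["tool_pos"])
cv2.imwrite("pics/g9.png",cv2.resize(s[215:275,255:332],(770,600),interpolation=cv2.INTER_CUBIC)[:600])
E
```

```text
0.6508801535799071
0.6474904659939624 [-2.00534297 -0.03742929  5.33786862] [ 0.59069633 -0.01031095  0.14350871]
```

View pics/g9.png

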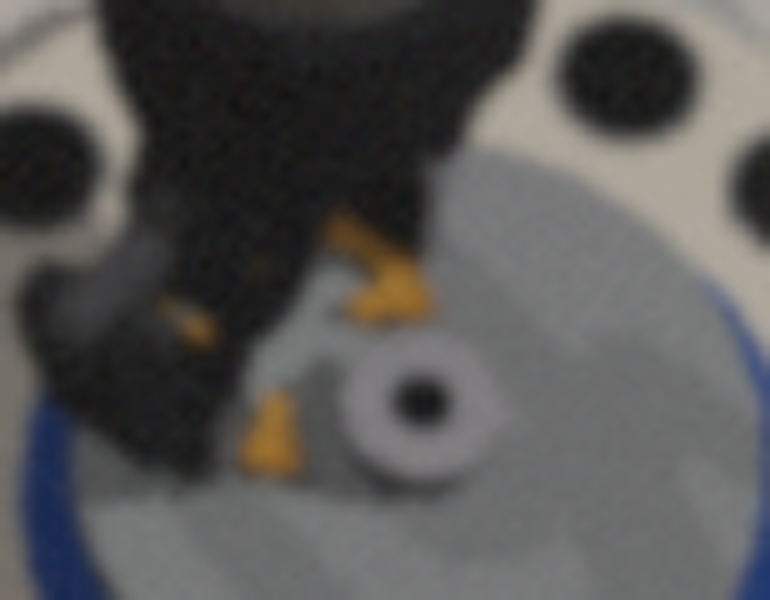

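```bash
python3 -m pendant '{"linear":[[0,0,0],[0,0,0],[0,0,0],[0,0,0],[0,0,0],[0,0,0],[0,0,0],[0,0,0],[0,0,0],[0,0,0]],"rotation":[[0,0,0],[0,0,0],[0,0,0],[0,0,0],[0,0,0],[0,0,0],[0,0,0],[0,0,0],[0,0,0],[0,0,0]],"grip":[0.42,0.44,0.46,0.5,0.5,0.5,0.5,0.5,0.5,0.5]}'
```

```text
time: 31.63
tool_pos: [0.5907, -0.0103, 0.1435]
tool_rot: [0.001, 0.515, 0.857, 0.0]
contact_force: [-0.6, 0.4, 5.5]
gripper_width: 0.65
```

The width holds at 0.65 with a tighter command, so the ring is between the pads. Lifting.

```bash
python3 -m pendant '{"linear":[[0,0,-0.1],[0,0,-0.3],[0,0,-0.6],[0,0,-1],[0,0,-1.5],[0,0,-2],[0,0,-3],[0,0,-4],[0,0,-4],[0,0,-4]],"rotation":[[0,0,0],[0,0,0],[0,0,0],[0,0,0],[0,0,0],[0,0,0],[0,0,0],[0,0,0],[0,0,0],[0,0,0]],"grip":[0.6,0.6,0.6,0.6,0.6,0.6,0.6,0.6,0.6,0.6]}'
python3 - <<'E'
from h import *
s=manip.grab_frame("scene")[:,:,::-1].copy()
cv2.imwrite("pics/g10.png",cv2.resize(s[195:275,245:335],(675,600),interpolation=cv2.INTER_CUBIC)[:600])
go([.447,.355,.17],-6.4)
E
```

```text
time: 32.47
tool_pos: [0.5911, -0.0103, 0.1842]
tool_rot: [0.001, 0.515, 0.857, 0.001]
contact_force: [0.1, 0.3, -0.9]
gripper_width: 0.648
lin cm [38.99  4.45  1.3 ] rot deg [6.000e-02 2.000e-02 3.437e+01] dist 0.393
```

The viewer's limit of 12 pictures is reached, so from here I check numerically.

```bash
cat >> m.py <<'E'
def bronze(im,box):
    x,y,w,hh=box; h=cv2.cvtColor(im,cv2.COLOR_BGR2HSV)[y:y+hh,x:x+w]
    m=((h[...,0]>8)&(h[...,0]<24)&(h[...,1]>110)&(h[...,2]>70))
    return np.argwhere(m)[:,::-1]+[x,y]
E
python3 - <<'E'
from m import *
s=manip.grab_frame("scene")[:,:,::-1].copy(); p=bronze(s,(240,190,100,100)); P=manip.state()["tool_pos"][:2]-[.0013,.0012]
for z in (.1295,.1702):
    d=atz("scene",p,z)[:,:2]-P; r=np.hypot(*d.T); print(z,len(p),"r pct",np.percentile(r,[0,10,50,90,100]).round(4),d.mean(0).round(4))
E
```

```text
0.1295 87 r pct [0.0011 0.0039 0.0367 0.0466 0.0505] [-0.0145  0.0199]
0.1702 87 r pct [0.0146 0.0185 0.0246 0.0291 0.0317] [0.0056 0.0094]
```

```bash
python3 -m pendant '{"linear":[[2,0.2,-1],[5,0.5,-1],[9,1,-1],[13,1.5,-1],[17,2,-1],[21,2.5,-1],[25,3,-1],[29,3.5,-1],[33,4,-1],[37,4.3,-1]],"rotation":[[0,0,0],[0,0,3],[0,0,7],[0,0,11],[0,0,15],[0,0,19],[0,0,23],[0,0,27],[0,0,31],[0,0,34.4]],"grip":[0.6,0.6,0.6,0.6,0.6,0.6,0.6,0.6,0.6,0.6]}'
python3 -c "
from h import *
go([.447,.355,.06],-6.4)"
```

```text
time: 33.4
tool_pos: [0.4534, 0.3383, 0.192]
tool_rot: [-0.0, 0.747, 0.665, -0.0]
contact_force: [1.4, 0.4, -0.9]
gripper_width: 0.649
lin cm [ 1.59 -0.82 13.2 ] rot deg [-0.03  0.03 -0.22] dist 0.133
```

```bash
python3 -m pendant '{"linear":[[0.8,-0.4,1],[1.5,-0.8,3],[1.5,-0.8,6],[1.5,-0.8,9],[1.5,-0.8,11],[1.5,-0.8,12.5],[1.5,-0.8,13],[1.5,-0.8,13],[1.5,-0.8,13],[1.5,-0.8,13]],"rotation":[[0,0,0],[0,0,0],[0,0,0],[0,0,0],[0,0,0],[0,0,0],[0,0,0],[0,0,0],[0,0,0],[0,0,0]],"grip":[0.6,0.6,0.6,0.6,0.6,0.6,0.6,0.6,0.6,0.6]}'
python3 - <<'E'
from m import *
go([.447,.355,.0235],-6.4)
s=manip.grab_frame("scene")[:,:,::-1].copy();p=bronze(s,(340,120,110,110)); P=manip.state()["tool_pos"]-[.0013,.0012,0]
print(len(p),p.mean(0) if len(p) else 0)
if len(p):
    d=atz("scene",p,P[2]-.014)[:,:2]-P[:2]; r=np.hypot(*d.T); print(np.percentile(r,[0,10,50,90,100]).round(4))
E
```

```text
time: 34.23
tool_pos: [0.4494, 0.3529, 0.064]
tool_rot: [0.0, 0.746, 0.666, 0.001]
contact_force: [-0.2, 0.0, -0.4]
gripper_width: 0.649
lin cm [ 0.17 -0.27  4.05] rot deg [ 0.12 -0.08 -0.04] dist 0.041
71 [401.98591549 160.42253521]
[0.0153 0.0195 0.0251 0.0287 0.0304]
```

Still held at the expected place. Lowering to just above the floor, then by feel.

```bash
python3 -m pendant '{"linear":[[0,-0.1,1],[0,-0.2,2],[0,-0.2,2.8],[0,-0.2,3.3],[0,-0.2,3.6],[0,-0.2,3.8],[0,-0.2,3.8],[0,-0.2,3.8],[0,-0.2,3.8],[0,-0.2,3.8]],"rotation":[[0,0,0],[0,0,0],[0,0,0],[0,0,0],[0,0,0],[0,0,0],[0,0,0],[0,0,0],[0,0,0],[0,0,0]],"grip":[0.6,0.6,0.6,0.6,0.6,0.6,0.6,0.6,0.6,0.6]}'
```

```text
time: 35.12
tool_pos: [0.4468, 0.353, 0.025]
tool_rot: [0.0, 0.746, 0.666, 0.0]
contact_force: [-0.1, 1.2, -0.8]
gripper_width: 0.652
```

```bash
python3 -m pendant '{"linear":[[0,0,0.05],[0,0,0.1],[0,0,0.15],[0,0,0.2],[0,0,0.2],[0,0,0.2],[0,0,0.2],[0,0,0.2],[0,0,0.2],[0,0,0.2]],"rotation":[[0,0,0],[0,0,0],[0,0,0],[0,0,0],[0,0,0],[0,0,0],[0,0,0],[0,0,0],[0,0,0],[0,0,0]],"grip":[0.6,0.6,0.6,0.6,0.6,0.6,0.6,0.6,0.6,0.6]}'
```

```text
time: 35.95
tool_pos: [0.4465, 0.3528, 0.0226]
tool_rot: [0.0, 0.746, 0.666, 0.0]
contact_force: [-0.3, 0.3, -0.4]
gripper_width: 0.649
```

```bash
python3 -m pendant '{"linear":[[0,0,0.05],[0,0,0.1],[0,0,0.15],[0,0,0.15],[0,0,0.15],[0,0,0.15],[0,0,0.15],[0,0,0.15],[0,0,0.15],[0,0,0.15]],"rotation":[[0,0,0],[0,0,0],[0,0,0],[0,0,0],[0,0,0],[0,0,0],[0,0,0],[0,0,0],[0,0,0],[0,0,0]],"grip":[0.6,0.6,0.6,0.6,0.6,0.6,0.6,0.6,0.6,0.6]}'
```

```text
time: 36.78
tool_pos: [0.4466, 0.3528, 0.0225]
tool_rot: [0.0, 0.746, 0.666, -0.0]
contact_force: [-3.4, -3.2, 10.3]
gripper_width: 0.649
```

Floor contact at z ≈ 0.0225, as predicted. I'll relieve the press, open partway, and retreat.

```bash
python3 -m pendant '{"linear":[[0,0,-0.1],[0,0,-0.1],[0,0,-0.1],[0,0,-0.1],[0,0,-0.1],[0,0,-0.1],[0,0,-0.1],[0,0,-0.1],[0,0,-0.1],[0,0,-0.1]],"rotation":[[0,0,0],[0,0,0],[0,0,0],[0,0,0],[0,0,0],[0,0,0],[0,0,0],[0,0,0],[0,0,0],[0,0,0]],"grip":[0.6,0.6,0.35,0.3,0.27,0.24,0.2,0.18,0.18,0.18]}'
python3 -m pendant '{"linear":[[0,0,-0.3],[0,0,-1],[0,0,-2],[0,0,-4],[0,0,-7],[0,0,-11],[0,0,-15],[0,-3,-18],[0,-7,-18],[0,-10,-18]],"rotation":[[0,0,0],[0,0,0],[0,0,0],[0,0,0],[0,0,0],[0,0,0],[0,0,0],[0,0,0],[0,0,0],[0,0,0]],"grip":[0.18,0.18,0.18,0.18,0.18,0.18,0.18,0.18,0.18,0.18]}'
python3 - <<'E'
from m import *
import cv2
s=manip.grab_frame("scene")[:,:,::-1].copy();t=manip.grab_frame("top")[:,:,::-1].copy()
for n,im,b in(("scene",s,(355,140,90,85)),("top",t,(115,175,65,95))):
    p=bronze(im,b)
    print(n,len(p), p.mean(0) if len(p) else 0)
    if len(p)>50: print(ring(n,im,b,.0085))
c,v,a,d,k=handle("scene",s,(115,240,45,50)); print("pick scene",c,v,a,d,k)
c,v,a,d,k=handle("top",t,(385,180,40,80)); print("pick top",c,v,a,d,k)
for n,im in(("scene",s),("top",t)):
    o=cv2.imread(f"pics/{n}0.png"); D=(cv2.absdiff(o,im).max(2)>60).astype(np.uint8); D=cv2.morphologyEx(D,cv2.MORPH_OPEN,np.ones((3,3)))
    q,l,st,ce=cv2.connectedComponentsWithStats(D); print(n,[(st[i,:5].tolist()) for i in range(1,q) if st[i,4]>15])
E
```

```text
time: 37.62
tool_pos: [0.4464, 0.3527, 0.022]
tool_rot: [-0.0, 0.746, 0.666, -0.0]
contact_force: [0.0, -0.1, -0.0]
gripper_width: 0.823
time: 38.45
tool_pos: [0.347, 0.3651, 0.207]
tool_rot: [-0.0, 0.746, 0.666, 0.004]
contact_force: [-0.7, 0.7, -0.7]
gripper_width: 0.821
scene 157 [392.29936306 169.00636943]
(array([0.44694658, 0.35088138]), np.float64(173.25858698168025), np.float64(101.60230625989072), 152, np.float64(0.0310702673672879))
top 159 [146.83018868 236.67295597]
(array([0.4481942 , 0.35276342]), np.float64(173.81969962369175), np.float64(104.55631489953983), 159, np.float64(0.03077166339919102))
pick scene [135.53361345 263.40336134] [0.56871914 0.82253179] -17.83789011798801 17.958633630350768 238
pick top [406.56097561 222.15609756] [0.28174894 0.95948816] -17.464373637754207 17.69396436361052 205
scene [[367, 0, 65, 93, 3304], [228, 4, 11, 9, 59], [152, 43, 8, 10, 47], [245, 79, 15, 11, 114]]
top [[290, 143, 6, 4, 20], [281, 161, 9, 5, 37], [31, 226, 216, 194, 15468], [0, 326, 108, 94, 4800], [160, 376, 4, 5, 18]]
```

Both views put the ring at (0.4475, 0.352) at floor height, with its circle fitting a flat 30 mm radius. The pick is within about 0.4 px of its starting place, and the only other image changes are the arm itself and the ring's old spot. Handing in.

```bash
python3 -c "
from plant import manip
print(manip.job_done())"
```

```text
the job is handed in; nothing more can be done
None
```

I pulled the ring off the spindle with the orange pick, returned the pick to its lane, set the ring in the parts dish, and handed the job in at about 38.5 s. No verdict was reported.

- **Pull:** I found the hook's reach by touching the spindle head at about 8 N, then lowered the hook into the window with no contact force. The pull peaked at about 14 N before the ring gave. I stopped with the ring's centre 31–33 mm from the axis (the two cameras differed by 2 mm), flat on the hub plate.
- **Pick:** The handle is back within about 0.4 px of where it started in both views. Setting it down gave about 11 N up and 8 N sideways, with no visible effect.
- **Ring:** I gripped it across its sides, lowered it to floor contact at about 10 N, and released it there. The last check puts it at about (0.4475, 0.352), roughly 30 mm from the dish centre on the free side. The 30 mm circle fits at floor height in both views, and the cameras agree to about 2 mm.
- **Bystanders:** Comparing the final pictures with the first ones showed changes only at the arm and around the ring's old place.
- **Disagreements:**
  - While holding the ring, the gripper read about 55 mm against the ring's 60 mm, but it stayed there under a tighter command.
  - My triangulated dish rim heights were poor, between 0 and 24 mm against the stated 20 mm. I therefore took the floor height from contact, which matched the text.
  - After the lift I had used up the 12 picture views, so the carry and the final checks are numerical only.

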